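# Push, turn and lift the safety cap of the descaler bottle in use

### The job

The kettle is due for descaling: of the two identical safety-capped bottles, the one in use is the one with the small white dosing cup standing right beside it. Push that bottle's cap down, twist it counter-clockwise while it is down until it comes free, lift it off and finish with the gripper still holding it level and still about 6 cm above where it sat, over its bottle. Leave the other bottle's cap untouched and do not shift the dosing cup or the other small things.

Things in the scene. Friction and masses are not known exactly. Their poses are not given: they have to be found in the camera images.
- bottle_a: white round bottle a, 74 mm wide, same as the other, fixed in a 90 mm round grey foot on the worktop, cannot move or turn. Origin: its axis at the worktop; z up. Shoulder ends 107 mm up, then a slim neck (bead 39 mm wide up to 116). A spring insert in the neck pushes the closed cap up: 6 N at rest, 11 N pushed home; lugs in the cap sit in notches under the neck's rim.
- bottle_b: white round bottle b, 74 mm wide, same as the other, fixed in a 90 mm round grey foot on the worktop, cannot move or turn. Origin: its axis at the worktop; z up. Shoulder ends 107 mm up, then a slim neck (bead 39 mm wide up to 116). A spring insert in the neck pushes the closed cap up: 6 N at rest, 11 N pushed home; lugs in the cap sit in notches under the neck's rim.
- cap_a: round ribbed grey cap of bottle_a, 54 mm wide, 34 tall, hollow, 30 g. Origin: its axis at the skirt's lower edge; z up; closed: 131 mm above the bottle's origin, x axes parallel. Push down 5 to 6.5 mm (bottoms), then turn counter-clockwise seen from above, held down to 38 deg; between 53 and 80 deg it lifts straight off (aim 67), stop at 82; from 38 to 53 the rim holds it. Clockwise is blocked.
- cap_b: round ribbed grey cap of bottle_b, 54 mm wide, 34 tall, hollow, 30 g. Origin: its axis at the skirt's lower edge; z up; closed: 131 mm above the bottle's origin, x axes parallel. Push down 5 to 6.5 mm (bottoms), then turn counter-clockwise seen from above, held down to 38 deg; between 53 and 80 deg it lifts straight off (aim 67), stop at 82; from 38 to 53 the rim holds it. Clockwise is blocked.
- dosing_cup: small white tapered dosing cup, open at the top, 42 mm across and 45 mm tall, loose. It stands 72 to 80 mm (centre to axis) from the bottle in use and at least 105 mm from the other. Origin at the centre of its underside.
- milk_pot: small white milk portion pot with a foil lid, 39 mm across and 21 mm tall, loose; stands beside the bottle not in use. Origin at the centre of its underside.
- soap: small paper-wrapped soap, 16x40x26 mm (x, y, z), loose. Origin at the centre of its underside.
- timer: round wind-up kitchen timer with a bar grip on top, 61 mm across and 52 mm tall, loose. Origin at the centre of its underside.

How it is judged:
By the outcome, as a careful person would: the job done as asked, in the order asked, and still so for the second after the job is handed in, while the arm keeps its last pose, push and grip.
It also fails if it takes over 32 s, if anything falls off the work surface, if the arm or the gripper's body presses on something with over 40 N, if the wrist force passes 120 N, or if a joint passes its speed limit or range.

### The arm

A 6-joint arm with a two-finger parallel gripper is mounted at the origin on a cart in front of the work surface, level with it; the furniture and walls round the work are solid. World frame = base frame: x ahead of the robot, y to its left, z up, the work surface at z = 0. Lengths are in mm, angles in rad, forces in N, time in s.
With the tool pointing down it reaches from about 350 to 875 mm from the base axis. Payload 4.2 kg.
Tool frame: the origin (TCP) lies at the very end of the fingers, on their centre line; the grasp point (between the pads) lies 19 mm behind it; z points along the fingers, y is the line along which they close (so a half turn about z gives the same grasp; the last joint's range is limited). The gripper opens to 85 mm and grips with 20 to 120 N. Pads are 22 mm wide; open, the fingers measure 114 mm over their backs; the gripper's body (76 mm by 85 mm) begins 54 mm behind the grasp point. The pads swing forward as they close: fully open they stand 13 mm farther back than shut.
Start: joints at [1.483, 0.385, 0.008, 0, -1.194, -0.259], TCP at [212.398, 587.781, 231.312] pointing down, gripper open.
Joint ranges: [-3.14, 3.14], [-1.21, 2.06], [-1.07, 1.41], [-3.16, 2.05], [-2.99, -0.16], [-3.1, 3.1]. Speed limits (rad/s): [2.79, 2.79, 3.14, 3.14, 3.14, 3.14].

### API

Orientations are given as a unit quaternion [x, y, z, w].
In Python, from bench import arm gives the robot as it stands. The module is installed in compiled form; this text tells all that it offers.
- The arm moves only by the tool drive_tool, never from a script. Its argument "targets" is a list of rows, each a list of 5 numbers: the closure, from -1 (fully open) to 1 (shut), then the shift along the tool's x, y, z in mm, then the turn about the tool's z in degrees. In form: [[grip, tx, ty, tz, roll], ...]. A call has 1 to 12 rows; each row is the pose to reach, as a shift and turn from the pose commanded when the call began, along the tool's axes at that moment; what a row does not reach only later rows make up. A row lasts 1/10 s, in which the tool goes at most 50 mm and 8.59 degrees, less where a joint would pass 70% of its speed; a pose out of reach is approached as far as the arm can. A call with a gripper value outside its range is refused whole. The fingers move at their own pace and stop on an object; the grip force is fixed at half the most. Time passes only in rows, so rows that repeat a pose let the fingers close. It gives the time, the measured TCP pose, the force, the opening and the grip force at its end, in the units of the state.
- arm.read_state(): the state, without advancing time (a new reading comes with each control period).
- arm.get_image(name): name is "side" or "top" or "wrist"; returns the picture (480x640x3 uint8, blue, green, red); there is no depth.
- arm.camera_params(name): a dict with "fov_y" (degrees; the focal length in pixels is half the picture's height over the tangent of half this angle, whatever the lens; pixels are square), "cx", "cy" (the principal point, pixels), "D" ([k1, k2, p1, p2, k3] as OpenCV has them; the pictures are not rectified), "rvec" (rotation vector, rad) and "tvec" (3), from world to camera coordinates, as OpenCV has them; the wrist camera has in their place "tool_from_camera" (4x4, takes a point from camera to tool coordinates, whose origin is the TCP and whose axes are the flange's). Camera axes: x right, y down, z forward; pixel columns grow to the right and rows downward; lengths in mm; the calibration is good to about 2 mm. A picture is of the moment at which its call begins: read the wrist's pose just before it. camera_params takes no time and is no camera call.
- arm.job_done(): hands the job in; it is judged then, once.
The state is a dict: "clock": time; "joints": joint angles; "joint_vel": joint speeds; "joint_efforts": joint torques, N m; "position": TCP position; "ee_rot": TCP orientation; "contact_force": force on the tool from outside, world axes, zero at the start; "wrist_torque": the same for the moment, N m; "gripper_width": finger opening in mm; "grasp_force": force on a finger pad.
Only numpy, scipy, OpenCV 4.12 (cv2) and the standard library are available. Lean on these libraries where they do the work, as an engineer would, in place of code of your own. Each camera call takes 0.05 s, during which the arm holds its last target. There are 200 camera calls.

## Working session

There is one attempt and no reset: what is moved stays moved. The work goes in short steps, Python scripts to look and compute and a tool call to move; the robot and the scene stay as the last step left them, time stands still between calls to the robot, and variables do not carry over. Pictures are saved under pics/ and viewed, at most 10 in all, crops included, and the job is handed in when it is done.

Besides the shell and the picture viewer there is one more tool, called after "Emit:" in YAML: its name, and indented under it one key for each argument. drive_tool: Moves the arm, as the interface text tells. Its arguments: {"type":"object","properties":{"targets":{"type":"array","items":{"type":"array","items":{"type":"number"}}}},"required":["targets"]}

```bash
mkdir -p pics; python3 - <<'E'
from bench import arm
import cv2
s=arm.read_state(); print(s)
for n in("top","side"):
    cv2.imwrite(f"pics/{n}0.png",arm.get_image(n)); print(n,arm.camera_params(n))
print(arm.camera_params("wrist"))
E
```

```text
{'clock': 0.0, 'joints': array([ 1.48261778e+00,  3.85579932e-01,  6.60350697e-03, -4.53591265e-04,
       -1.19400949e+00, -2.58611126e-01]), 'joint_vel': array([-2.34671580e-03, -1.27046340e-03, -5.26342513e-05, -1.39887085e-03,
        1.60878517e-03, -3.63449924e-04]), 'joint_efforts': array([ 1.83671714e-04, -3.92286837e+01,  1.88403797e+01,  4.18612093e+00,
       -4.70003040e-03,  1.36151741e-06]), 'position': array([212.21398732, 587.24205673, 230.20548474]), 'ee_rot': array([ 9.84989690e-01, -1.72609579e-01, -1.16848551e-04,  1.10876198e-03]), 'contact_force': array([-0.10186104,  0.31710421, -0.55514289]), 'wrist_torque': array([-0.02329521,  0.00134744, -0.01362803]), 'grasp_force': 0.0, 'gripper_width': 85.4247956578205}
top {'fov_y': 44.383332911186365, 'cx': 318.4757284228115, 'cy': 238.20072284964687, 'D': array([0.06529428, 0.        , 0.        , 0.        , 0.        ]), 'rvec': array([ 2.1641274 , -2.15056133,  0.10210182]), 'tvec': array([ 138.78160964,  546.70085686, 1135.69172162])}
side {'fov_y': 45.51416561239971, 'cx': 321.1789200238309, 'cy': 241.57410074141194, 'D': array([-0.06359087,  0.        ,  0.        ,  0.        ,  0.        ]), 'rvec': array([ 0.56301265, -2.66042641,  1.18959329]), 'tvec': array([ 549.03049818,  148.50858868, 1136.12521676])}
{'fov_y': 64.65745066951405, 'cx': 320.49529491790594, 'cy': 234.42950180118646, 'D': array([-0.03107093,  0.        ,  0.        ,  0.        ,  0.        ]), 'tool_from_camera': array([[ 1.19905020e-04, -9.60091228e-01, -2.79687003e-01,
         7.09244678e+01],
       [ 9.99999878e-01, -1.91511016e-05,  4.94452044e-04,
        -8.25591314e-01],
       [-4.80075385e-04, -2.79687028e-01,  9.60091108e-01,
        -1.41777910e+02],
       [ 0.00000000e+00,  0.00000000e+00,  0.00000000e+00,
         1.00000000e+00]])}
```

View pics/top0.png

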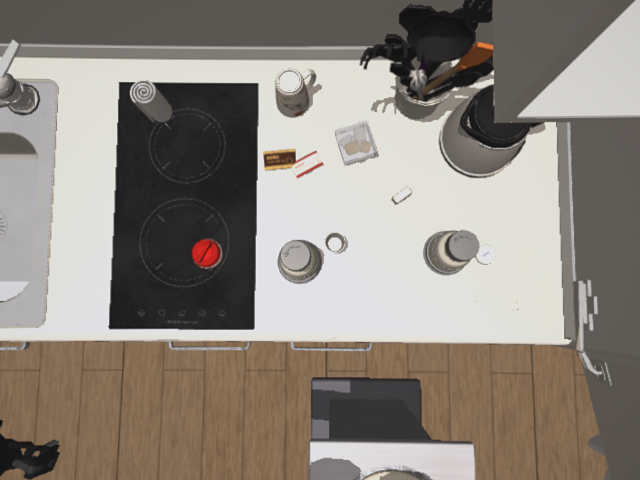

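View pics/side0.png

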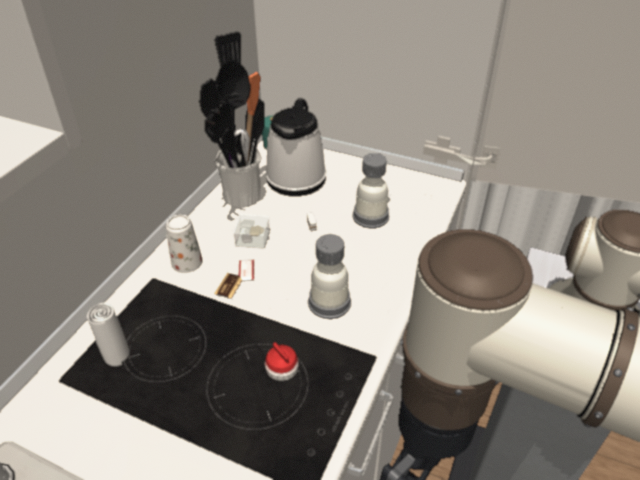

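Top view: bottles at about (298,258) and (452,252). A ring-like open item is at (336,243), and a lidded one at (485,254). Side view: caps at (329,248) and (374,165). Next I'll zoom in and measure.

```bash
cat > h.py <<'E'
import numpy as np,cv2
from bench import arm
def K(p):
    f=240/np.tan(np.radians(p["fov_y"]/2)); return np.array([[f,0,p["cx"]],[0,f,p["cy"]],[0,0,1]])
def ray(n,uv):
    p=arm.camera_params(n); R=cv2.Rodrigues(p["rvec"])[0]
    q=cv2.undistortPoints(np.array([[uv]],float),K(p),p["D"])[0,0]
    d=R.T@np.array([q[0],q[1],1]); return -R.T@p["tvec"],d/np.linalg.norm(d)
def plane(n,uv,z):
    o,d=ray(n,uv); return o+d*(z-o[2])/d[2]
def proj(n,X):
    p=arm.camera_params(n); return cv2.projectPoints(np.array(X,float).reshape(-1,1,3),p["rvec"],p["tvec"],K(p),p["D"])[0][:,0]
E
python3 - <<'E'
from h import *
t=cv2.imread("pics/top0.png"); s=cv2.imread("pics/side0.png")
a=cv2.resize(t[215:295,260:510],None,fx=3.2,fy=3.2,interpolation=2)
b=cv2.resize(s[140:325,280:420],None,fx=1.85,fy=1.85,interpolation=2)
im=np.zeros((600,800,3),np.uint8); im[:a.shape[0],:a.shape[1]]=a[:600,:800]; im[256:256+b.shape[0],:b.shape[1]]=b
cv2.imwrite("pics/z.png",im)
for n,uv,z in[("top",(299,249),165),("top",(463,243),165),("side",(329,243),165),("side",(374,159),165),("top",(336,241),45),("top",(336,241),21),("top",(485,254),21),("top",(485,254),45)]: print(n,uv,z,plane(n,uv,z).round(1))
E
```

```text
top (299, 249) 165 [511.8 174.1 165. ]
top (463, 243) 165 [ 524.  -111.4  165. ]
side (329, 243) 165 [502.7 183.8 165. ]
side (374, 159) 165 [ 522.  -111.1  165. ]
top (336, 241) 45 [539.  107.6  45. ]
top (336, 241) 21 [541.5 107.3  21. ]
top (485, 254) 21 [ 517.3 -186.9   21. ]
top (485, 254) 45 [ 515.3 -180.6   45. ]
```

View pics/z.png

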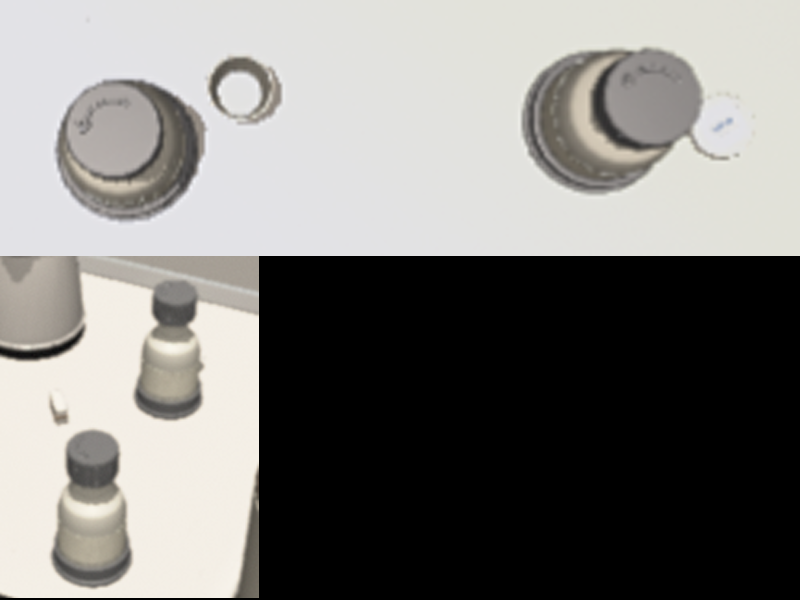

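The crop shows an open, hollow cup by the left bottle, centred at about (336,243) in the full image. The right bottle has a foil-lidded pot beside it. The left bottle's cap top is at about (295.6,255.6) in the top view and (330.3,242.2) in the side view.

```bash
python3 - <<'E'
from h import *
from scipy.spatial.transform import Rotation as Ro
o1,d1=ray("top",(295.6,255.6));o2,d2=ray("side",(330.3,242.2))
A=np.stack([d1,-d2],1); k=np.linalg.lstsq(A,o2-o1,rcond=None)[0]
print("tri",o1+k[0]*d1,o2+k[1]*d2)
c1=plane("top",(295.6,255.6),165);c2=plane("side",(330.3,242.2),165);print(c1,c2)
f=plane("top",(301,261),0);print("foot",f)
C=(c1+c2)/2
for uv,z in(((336,242.5),45),((485,254),21)):
    print(np.linalg.norm(plane("top",uv,z)[:2]-C[:2]), plane("top",uv,z))
s=arm.read_state(); R=Ro.from_quat(s["ee_rot"]); print(R.as_matrix().round(3))
T=np.array([C[0],C[1],230]); print("tool shift",R.inv().apply(T-s["position"]))
E
```

```text
tri [500.22465955 179.91330727 164.43757699] [501.56485694 180.35281784 164.5695741 ]
[500.17937882 179.88247048 165.        ] [501.37725977 180.79558822 165.        ]
foot [502.54296607 177.84140503   0.        ]
80.79425629166384 [536.01451545 107.63330516  45.        ]
367.6548977694782 [ 517.32809325 -186.94319025   21.        ]
[[ 0.94  -0.34  -0.001]
 [-0.34  -0.94  -0.002]
 [ 0.     0.002 -1.   ]]
tool shift [409.72101361 284.59127026   0.96704344]
```

Emit:
drive_tool:
  targets:
    - [-1,41,28,-15,0]
    - [-1,82,57,-15,0]
    - [-1,123,85,-15,0]
    - [-1,164,114,-15,0]
    - [-1,205,142,-15,0]
    - [-1,246,171,-15,0]
    - [-1,287,199,-15,0]
    - [-1,328,228,-15,0]
    - [-1,369,256,-15,0]
    - [-1,400,278,-15,0]
    - [-1,410,285,-15,0]
    - [-1,410,285,-15,0]

```text
clock: 1.3
position: [501.6, 179.0, 245.7]
ee_rot: [0.985, -0.174, -0.0, 0.0]
contact_force: [0.0, -0.0, -0.7]
gripper_width: 85.4
grasp_force: 0.0
```

```bash
python3 - <<'E'
from h import *
s=arm.read_state(); cv2.imwrite("pics/w1.png",arm.get_image("wrist"))
np.savez("s1.npz",p=s["position"],q=s["ee_rot"]); print(s["clock"],s["position"],s["ee_rot"],s["joints"],s["contact_force"])
cv2.imwrite("pics/s1.png",arm.get_image("side"))
E
```

```text
1.3 [501.55597168 178.95015254 245.71371697] [ 9.84719882e-01 -1.74144775e-01 -4.79293558e-04  3.47768172e-04] [ 6.47353721e-01  2.17316199e-01 -1.94312478e-01 -2.49893639e-04
 -1.16032962e+00  5.73467982e-01] [ 0.02479965 -0.00121102 -0.71841396]
```

View pics/w1.png

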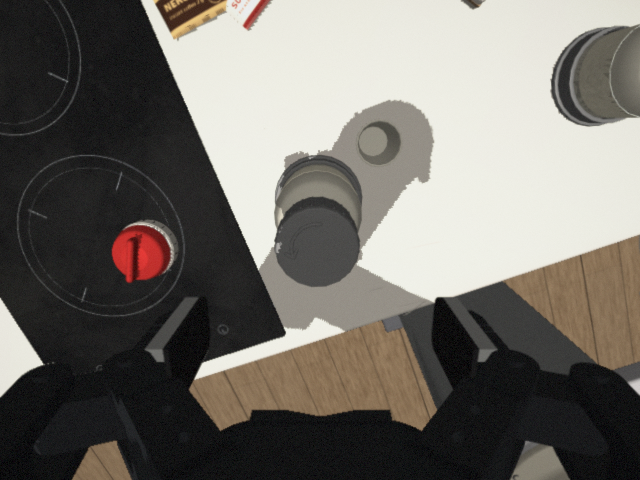

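Wrist view: the target cap's top disc is at about (318,242), radius about 42. The open dosing cup is beside it at (380,142), and the fingers at the bottom straddle it. Next I'll measure the disc.

```bash
cat >> h.py <<'E'
from scipy.spatial.transform import Rotation as Ro
def wplane(uv,z,pos,q):
    p=arm.camera_params("wrist"); M=p["tool_from_camera"]; R=Ro.from_quat(q)
    c=cv2.undistortPoints(np.array([[uv]],float),K(p),p["D"])[0,0]
    o=R.apply(M[:3,3])+pos; d=R.apply(M[:3,:3]@np.array([c[0],c[1],1])); return o+d*(z-o[2])/d[2]
E
python3 - <<'E'
from h import *
S=np.load("s1.npz"); im=cv2.imread("pics/w1.png"); g=cv2.GaussianBlur(cv2.cvtColor(im,6),(5,5),0)
for z in(0,):
  c=cv2.HoughCircles(g[180:310,250:390],3,1,20,param1=80,param2=15,minRadius=36,maxRadius=50)
  print(c)
c=c[0,0,:2]+[250,180]
P=wplane(c,165,S["p"],S["q"]); e=wplane(c+[42,0],165,S["p"],S["q"]); print(P,np.linalg.norm(e-P))
print("cup",wplane((379,142),45,S["p"],S["q"]))
print("shift",Ro.from_quat(S["q"]).inv().apply(P-S["p"]))
E
```

```text
[[[67.5 62.5 43.8]]]
[503.2304752  180.98113171 165.        ] 25.837524573823423
cup [536.42959994 111.89548611  45.        ]
shift [ 0.94279111 -2.55084935 80.71082491]
```

Emit:
drive_tool:
  targets:
    - [-1,0,-2,30,0]
    - [-1,0,-2,60,0]
    - [-1,0,-2,90,0]
    - [-1,0,-2,105,0]
    - [-1,0,-2,115,0]
    - [-1,0,-2,115,0]
    - [0.2,0,-2,115,0]
    - [1,0,-2,115,0]
    - [1,0,-2,115,0]
    - [1,0,-2,115,0]
    - [1,0,-2,115,0]
    - [1,0,-2,115,0]

```text
clock: 2.6
position: [501.9, 181.8, 132.7]
ee_rot: [0.985, -0.173, 0.0, 0.0]
contact_force: [-2.4, -2.4, 5.7]
gripper_width: 51.4
grasp_force: 65.7
```

```bash
python3 - <<'E'
from h import *
s=arm.read_state(); print(s)
print("tool-frame F",Ro.from_quat(s["ee_rot"]).inv().apply(s["contact_force"]))
a=arm.get_image("side")[150:350,230:430]; b=arm.get_image("wrist")
cv2.imwrite("pics/g.png",np.hstack([cv2.resize(a,(400,400),interpolation=2),cv2.resize(b,(400,300)).repeat(1,0) if 0 else cv2.copyMakeBorder(cv2.resize(b,(400,300)),0,100,0,0,0)]))
E
```

```text
{'clock': 2.6, 'joints': array([ 6.51882914e-01,  3.26457986e-01, -3.53895324e-01,  8.75903243e-04,
       -8.90025033e-01,  5.71590965e-01]), 'joint_vel': array([ 0.0007839 ,  0.00048249, -0.00088577,  0.00120464,  0.00029892,
        0.00161594]), 'joint_efforts': array([ 8.80115088e-01, -3.03032541e+01,  1.56884801e+01,  2.89897352e+00,
        9.63817388e-01,  1.11143748e-02]), 'position': array([501.9011307 , 181.76521398, 132.73247921]), 'ee_rot': array([ 9.85006248e-01, -1.72518206e-01,  3.91883581e-04,  7.72423503e-05]), 'contact_force': array([-2.37303902, -2.3578067 ,  5.68316568]), 'wrist_torque': array([-0.79342749,  0.67649853, -0.04421693]), 'grasp_force': 65.73143938556314, 'gripper_width': 51.42554205725606}
tool-frame F [-1.42591288  3.02406279 -5.68425505]
```

View pics/g.png

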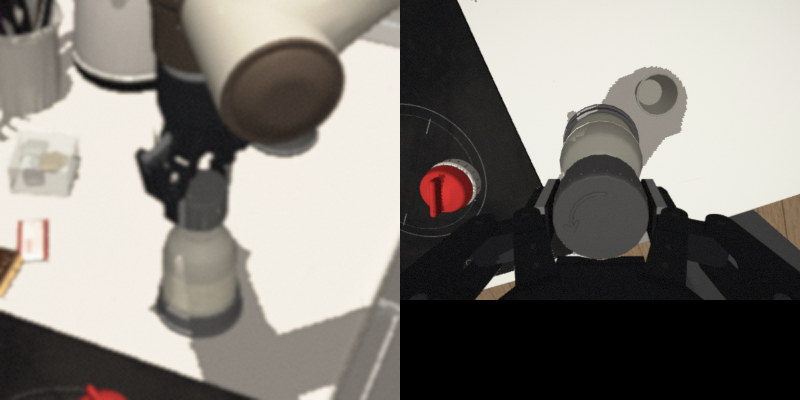

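Left: the cap is held between the fingers above the bottle. Right (wrist view): cap disc at about (322,336) full-res between the pads, and the dosing cup hasn't moved. I'll check the offset along the pads.

```bash
python3 - <<'E'
from h import *
s=arm.read_state(); im=arm.get_image("wrist"); g=cv2.GaussianBlur(cv2.cvtColor(im,6),(5,5),0)
c=cv2.HoughCircles(g[230:430,220:420],3,1,20,param1=60,param2=15,minRadius=60,maxRadius=90)
print(c[0][:3]+[220,230,0])
for uv in((322,336),c[0,0,:2]+[220,230]): 
  P=wplane(uv,164.5,s["position"],s["ee_rot"]); print(P,Ro.from_quat(s["ee_rot"]).inv().apply(P-s["position"]))
E
```

```text
[[319.5        330.5         83.90000153]
 [336.5        346.5         60.5       ]
 [316.5        353.5         72.59999847]]
[505.84172124 180.63500984 164.5       ] [  4.12901649  -0.2688553  -31.77896867]
[508.0386479  180.71266023 164.5       ] [  6.16869958  -1.08873751 -31.77741463]
```

```bash
python3 - <<'E'
from h import *
im=arm.get_image("wrist"); cv2.imwrite("pics/w2full.png",im)
c=im[220:430,200:440].astype(float); c=np.clip(c*2,0,255).astype(np.uint8)
cv2.imwrite("pics/w2.png",cv2.resize(c,None,fx=2.8,fy=2.8,interpolation=2))
E
```

```text
(no output)
```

View pics/w2.png

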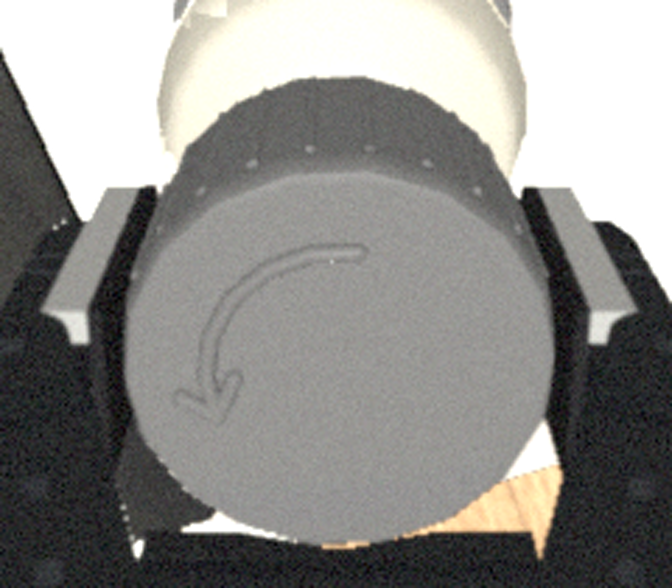

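The top face spans x 126–553 and y 172–545 in the crop. The pads sit on both sides near mid-disc. Converting those edges:

```bash
python3 - <<'E'
from h import *
s=arm.read_state(); R=Ro.from_quat(s["ee_rot"]).inv()
for z in (163,165):
  t=[R.apply(wplane((200+u/2.8,220+v/2.8),z,s["position"],s["ee_rot"])-s["position"]) for u,v in((340,172),(340,545),(126,335),(553,335))]
  print(z,np.array(t).round(1).tolist(),((t[0]+t[1])/2).round(2),(t[2]+t[3])[1]/2)
E
```

```text
163 [[22.9, -0.5, -30.2], [-28.8, -0.4, -30.3], [1.8, -26.0, -30.2], [1.8, 25.0, -30.2]] [ -2.99  -0.45 -30.25] -0.5062179938061036
165 [[23.7, -0.5, -32.2], [-27.1, -0.4, -32.3], [3.0, -25.6, -32.2], [3.0, 24.5, -32.2]] [ -1.66  -0.45 -32.25] -0.5119130776754979
```

Emit:
drive_tool:
  targets:
    - [1,0,0,2,0]
    - [1,0,0,4,0]
    - [1,0,0,6,0]
    - [1,0,0,8,0]
    - [1,0,0,9,0]
    - [1,0,0,9,0]

```text
clock: 3.4
position: [502.0, 181.8, 126.5]
ee_rot: [0.985, -0.172, 0.001, 0.0]
contact_force: [-8.8, -3.4, 20.1]
gripper_width: 51.6
grasp_force: 67.6
```

Emit:
drive_tool:
  targets:
    - [1,0,0,0,-4]
    - [1,0,0,0,-8]
    - [1,0,0,0,-12]
    - [1,0,0,0,-16]
    - [1,0,0,0,-20]
    - [1,0,0,0,-20]

```text
clock: 4.0
position: [502.5, 182.4, 126.5]
ee_rot: [1.0, 0.002, 0.002, -0.0]
contact_force: [-7.6, -2.0, 18.3]
gripper_width: 51.5
grasp_force: 67.2
```

```bash
python3 - <<'E'
from h import *
s=arm.read_state(); print(s["clock"],s["wrist_torque"],s["joints"],s["contact_force"])
im=arm.get_image("wrist"); c=np.clip(im[220:430,200:440].astype(float)*2,0,255).astype(np.uint8)
cv2.imwrite("pics/w3.png",cv2.resize(c,None,fx=2.8,fy=2.8,interpolation=2))
E
```

```text
4.0 [-0.85925954  2.00349246  0.05122862] [ 0.65253825  0.3338775  -0.36179817  0.00193639 -0.87209316  0.92192135] [-7.63223946 -2.00899869 18.32036605]
```

View pics/w3.png

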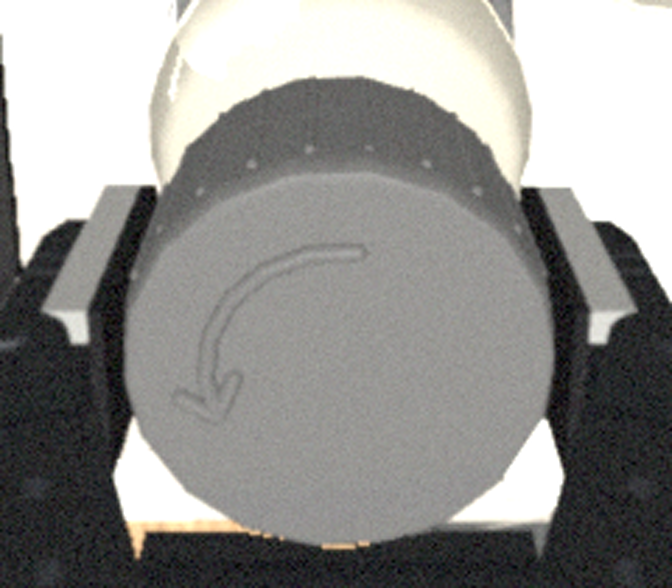

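The arrow sits at the same place in the tool frame, about (215,420), so the cap has turned 20° with the gripper and didn't slip. I'll keep turning.

Emit:
drive_tool:
  targets:
    - [1,0,0,0,-5]
    - [1,0,0,0,-10]
    - [1,0,0,0,-15]
    - [1,0,0,0,-20]
    - [1,0,0,0,-25]
    - [1,0,0,0,-30]
    - [1,0,0,0,-35]
    - [1,0,0,0,-40]
    - [1,0,0,0,-44]
    - [1,0,0,0,-47]
    - [1,0,0,0,-47]
    - [1,0,0,0,-47]

```text
clock: 5.25
position: [502.0, 183.7, 126.5]
ee_rot: [0.916, 0.401, 0.002, -0.001]
contact_force: [-12.0, 2.9, 19.8]
gripper_width: 51.4
grasp_force: 67.2
```

```bash
python3 - <<'E'
from h import *
s=arm.read_state(); print(s["clock"],s["wrist_torque"],s["joints"],s["contact_force"])
print(Ro.from_quat(s["ee_rot"]).as_matrix().round(3))
a=cv2.imread("pics/w2full.png"); b=arm.get_image("wrist")
r=cv2.phaseCorrelate(*[np.float32(cv2.cvtColor(x,6)[282:400,260:385]) for x in(a,b)]); print(r)
E
```

```text
5.25 [0.68026829 2.94416149 0.09129261] [ 6.54118013e-01  3.33643541e-01 -3.61285717e-01 -4.46235386e-04
 -8.71719591e-01  1.74128668e+00] [-11.97176947   2.8911972   19.81024844]
[[ 0.679  0.734  0.003]
 [ 0.734 -0.679  0.003]
 [ 0.004  0.    -1.   ]]
((0.006215642645621244, -0.4649312264477672), 0.22534168904622395)
```

Emit:
drive_tool:
  targets:
    - [1,0,0,-3,0]
    - [1,0,0,-6,0]
    - [1,0,0,-10,0]
    - [1,0,0,-15,0]
    - [1,0,0,-22,0]
    - [1,0,0,-30,0]
    - [1,0,0,-40,0]
    - [1,0,0,-50,0]
    - [1,0,0,-60,0]
    - [1,0,0,-67,0]
    - [1,0,0,-71,0]
    - [1,0,0,-71,0]

```text
clock: 6.5
position: [502.0, 182.4, 194.0]
ee_rot: [0.917, 0.4, 0.001, -0.0]
contact_force: [-0.4, -0.5, -0.3]
gripper_width: 51.5
grasp_force: 65.1
```

```bash
python3 - <<'E'
from h import *
s=arm.read_state(); print(s["clock"],s["position"],s["contact_force"],s["grasp_force"],s["gripper_width"])
a=arm.get_image("side")[150:350,230:430]; b=arm.get_image("wrist"); t=arm.get_image("top")[200:300,250:400]
im=np.zeros((600,800,3),np.uint8); im[:400,:400]=cv2.resize(a,(400,400)); im[:300,400:]=cv2.resize(b,(400,300)); im[300:566,400:]=cv2.resize(t,(400,266))
cv2.imwrite("pics/l.png",im)
E
```

```text
6.5 [502.03926411 182.37150956 194.01171397] [-0.42407983 -0.48701139 -0.28668004] 65.07399592548609 51.52710913443641
```

View pics/l.png

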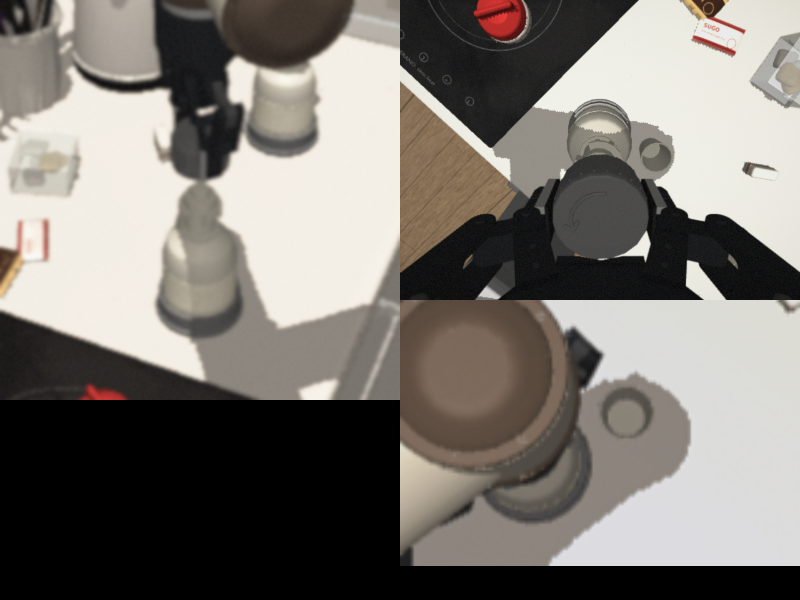

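The cap is off and held level about 61 mm above its seat. The neck is bare and the dosing cup hasn't moved. I'll let it settle, then hand in.

Emit:
drive_tool:
  targets:
    - [1,0,0,1,0]
    - [1,0,0,1,0]
    - [1,0,0,1,0]
    - [1,0,0,1,0]

```text
clock: 7.05
position: [501.8, 182.3, 192.2]
ee_rot: [0.917, 0.4, -0.0, 0.0]
contact_force: [-0.4, 0.0, -0.3]
gripper_width: 51.2
grasp_force: 65.1
```

```bash
python3 -c "
from bench import arm
s=arm.read_state();print(s['position'],s['grasp_force'],abs(s['joint_vel']).max());print(arm.job_done())"
```

```text
[501.79881927 182.27425677 192.18250146] 65.07475979626179 0.0011478194620660833
the job is handed in; nothing more can be done
None
```

The cap of the bottle beside the dosing cup is off, and the gripper holds it level and still about 6 cm above its seat; the other cap and the small items were not touched, and the job was handed in at about 7 s.

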